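# Gearbox parts from the wash rack to the build rack, last off first on

### The arm

A 6-joint arm with a two-finger parallel gripper is mounted at the origin on the work surface. World frame = base frame: x ahead of the robot, y to its left, z up, the work surface at z = 0. Lengths are in mm, angles in rad, forces in N, time in s.
With the tool pointing down it reaches from about 300 to 775 mm from the base axis. Payload 14.6 kg.
Tool frame: the origin (TCP) lies between the finger pads; the fingertips stand 11 mm ahead of it and the grasp point (between the pads) lies 8 mm behind it (manip.finger_overhang is the distance from the TCP to the fingertips, in mm); z points along the fingers, y is the line along which they close (so a half turn about z gives the same grasp; the last joint's range is limited). The gripper opens to 94 mm and grips with 3 to 60 N. Pads are 16 mm wide; open, the fingers measure 119 mm over their backs; the gripper's body (75 mm by 177 mm) begins 78 mm behind the grasp point.
Start: joints at [1.044, 0.3, 1.521, -0, 1.321, -0.067], TCP at [244.069, 492.869, 216.446] pointing down, gripper open.
Joint ranges: [-3.03, 3.03], [-0.79, 2.21], [0.23, 2.52], [-1.04, 4.18], [0, 3.07], [-2.55, 2.55]. Speed limits (rad/s): [2.22, 2.22, 2.57, 3.14, 3.14, 3.14].

### API

Orientations are given as a rotation vector (axis times angle).
In Python, from station import manip, kin, get_image, get_calibration, job, status gives the robot as it stands. Calls block until the motion is done:
- manip.move_to(position, orientation): joint-space move of the TCP to a pose.
- manip.move_straight(position, rotation=None, feed=150, guard=None): straight line of the TCP; rotation=None keeps the orientation; feed is the mean speed in mm/s. With guard (N) it stops when the force on the tool has changed by that much, and returns True; else False.
- manip.set_joints(angles): joint-space move.
- manip.gripper_to(opening, newtons=None): opening from 0.0 (shut) to 1.0 (fully open); newtons is the grip in N (None keeps the last); returns when the fingers have stopped.
- manip.sleep(seconds).
- kin.ik(position, orientation): joint angles nearest the present ones, or None.
- get_image(name): name is "scene" or "top" or "wrist"; returns the picture (480x640x3 uint8, red, green, blue); there is no depth.
- get_calibration(name): a dict with "K" (3x3 intrinsics, pixels), "R" (3x3) and "t" (3): a world point X has camera coordinates R X + t. Camera axes: x right, y down, z forward; pixel columns grow to the right and rows downward; lengths in mm; the calibration is good to about 2 mm. A picture is of the moment at which its call begins: read the wrist's pose just before it. get_calibration takes no time and is no camera call; for the wrist camera it gives the pose at the moment of the call.
A pose or a line that the arm cannot do raises manip.Unreachable and nothing moves.
- job.job_done(): hands the job in; it is judged then, once.
Readings, each from a call of its own:
- status.current_time(): time.
- status.current_joint_positions(): joint angles.
- status.current_joint_velocities(): joint speeds.
- status.current_tau(): joint torques, N m.
- status.current_tcp_pos(): TCP position.
- status.current_eef_rot(): TCP orientation.
- status.current_ft_force(): force on the tool from outside, world axes, zero at the start.
- status.current_torque(): the same for the moment, N m.
- status.current_gripper_width(): opening from 0.0 (shut) to 1.0 (fully open).
- status.current_gripper_force(): force on a finger pad.
Only numpy, scipy, OpenCV 4.12 (cv2) and the standard library are available. Lean on these libraries where they do the work, as an engineer would, in place of code of your own. Each camera call takes 0.05 s, during which the arm holds its last target. There are 200 camera calls.

### The job

Move the four gearbox parts from the aluminium wash rack to the plywood build rack, one to each post, in reverse order along the row: the part at the left end of the wash rack goes to the right end of the build rack, its neighbour to the next post in, and so on to the part at the right end, which goes to the left end. Each part must sit flat on its seat plate with the post up through its bore, the same way up as it was, and be left standing there.

Things in the scene. Friction and masses are not known exactly. Their poses are not given: they have to be found in the camera images.
- wash_rack: the start rack, near or far: an aluminium tray 80 (x) by 330 (y) by 12 mm with 5 mm lips on its long edges, roughly crosswise before the robot, +y to the robot's left. It carries the four seat plates in a row at y = +120, +40, -40, -120 mm, x = 0. Fixed. Origin: centre of the underside, on the bench
- build_rack: the goal rack, empty at first: a plywood board 80 (x) by 330 (y) by 12 mm, roughly alongside the wash rack, +y to the robot's left too. Four dark steel seat plates (64 x 64 x 10 mm, tops 22 mm above the bench) at y = +120, +40, -40, -120 mm, x = 0, each with a central post 10 mm thick, 30 mm tall (top 52 mm above the bench). Fixed. Origin: centre of the underside, on the bench
- spur_gear: a plain steel gear wheel, 56 mm in diameter and 26 mm tall, straight sides (the teeth are fine, grip it as a cylinder). Loose, about 330 g. A 26 mm bore runs right through and fits loosely (8 mm play each way) over the 10 mm posts. Origin: centre of the underside; z up the bore.
- pinion: the small, narrow steel gear, 40 mm in diameter and 36 mm tall, straight sides, toothed (grip it as a cylinder). Loose, about 190 g. A 26 mm bore runs right through and fits loosely (8 mm play each way) over the 10 mm posts. Origin: centre of the underside; z up the bore.
- cluster_gear: a stepped double steel gear, 40 mm tall in all: the lower wheel 56 mm in diameter from 0 to 16 mm height, the upper, narrower wheel 38 mm in diameter from 16 to 40 mm. It stands wide end down. Loose, about 300 g. A 26 mm bore runs right through and fits loosely (8 mm play each way) over the 10 mm posts. Origin: centre of the underside; z up the bore.
- bearing: a smooth steel ball bearing without teeth, 52 mm in diameter and 24 mm tall, with a dark ring in its top face; rigid, nothing turns in it. Loose, about 220 g. A 26 mm bore runs right through and fits loosely (8 mm play each way) over the 10 mm posts. Origin: centre of the underside; z up the bore.
- seat_a: one of four identical steel seat plates of the wash rack, 64 x 64 x 10 mm, with a central post 10 mm thick and 30 mm tall. Fixed. At the start the spur gear stands on it, bore over the post: it marks where that part came from. Origin: centre of the plate's underside, 12 mm above the bench; plate top 22 mm, post top 52 mm above the bench
- seat_b: one of four identical steel seat plates of the wash rack, 64 x 64 x 10 mm, with a central post 10 mm thick and 30 mm tall. Fixed. At the start the pinion stands on it, bore over the post: it marks where that part came from. Origin: centre of the plate's underside, 12 mm above the bench; plate top 22 mm, post top 52 mm above the bench
- seat_c: one of four identical steel seat plates of the wash rack, 64 x 64 x 10 mm, with a central post 10 mm thick and 30 mm tall. Fixed. At the start the cluster gear stands on it, bore over the post: it marks where that part came from. Origin: centre of the plate's underside, 12 mm above the bench; plate top 22 mm, post top 52 mm above the bench
- seat_d: one of four identical steel seat plates of the wash rack, 64 x 64 x 10 mm, with a central post 10 mm thick and 30 mm tall. Fixed. At the start the bearing stands on it, bore over the post: it marks where that part came from. Origin: centre of the plate's underside, 12 mm above the bench; plate top 22 mm, post top 52 mm above the bench
Mind the look-alikes: they are no part of the job. Leave any orange look-alike of the pinion alone.

How it is judged (in metres and radians):
At the end, for the whole second after the job is handed in: Each part that started at y on the wash rack is at -y on the build rack, over that post: centred within 12 mm along either rack axis, underside within 4 mm of the plate top's height, upright within 0.1 rad and at rest (under 0.02 m/s and 0.3 rad/s) (((y of seat_a in the frame of wash_rack between 0.1 and 0.14 m and y of spur_gear in the frame of build_rack between -0.132 and -0.108 m) or (y of seat_a in the frame of wash_rack between 0.02 and 0.06 m and y of spur_gear in the frame of build_rack between -0.052 and -0.028 m) or (y of seat_a in the frame of wash_rack between -0.06 and -0.02 m and y of spur_gear in the frame of build_rack between 0.028 and 0.052 m) or (y of seat_a in the frame of wash_rack between -0.14 and -0.1 m and y of spur_gear in the frame of build_rack between 0.108 and 0.132 m)) and x of spur_gear in the frame of build_rack between -0.012 and 0.012 m and z of spur_gear in the frame of build_rack between 0.018 and 0.026 m and angle between each of spur_gear, pinion, cluster_gear, bearing's own z axis and vertical below 0.1 rad and linear speed of each of spur_gear, pinion, cluster_gear, bearing below 0.02 m/s and angular speed of each of spur_gear, pinion, cluster_gear, bearing below 0.3 rad/s and ((y of seat_b in the frame of wash_rack between 0.1 and 0.14 m and y of pinion in the frame of build_rack between -0.132 and -0.108 m) or (y of seat_b in the frame of wash_rack between 0.02 and 0.06 m and y of pinion in the frame of build_rack between -0.052 and -0.028 m) or (y of seat_b in the frame of wash_rack between -0.06 and -0.02 m and y of pinion in the frame of build_rack between 0.028 and 0.052 m) or (y of seat_b in the frame of wash_rack between -0.14 and -0.1 m and y of pinion in the frame of build_rack between 0.108 and 0.132 m)) and x of pinion in the frame of build_rack between -0.012 and 0.012 m and z of pinion in the frame of build_rack between 0.018 and 0.026 m and ((y of seat_c in the frame of wash_rack between 0.1 and 0.14 m and y of cluster_gear in the frame of build_rack between -0.132 and -0.108 m) or (y of seat_c in the frame of wash_rack between 0.02 and 0.06 m and y of cluster_gear in the frame of build_rack between -0.052 and -0.028 m) or (y of seat_c in the frame of wash_rack between -0.06 and -0.02 m and y of cluster_gear in the frame of build_rack between 0.028 and 0.052 m) or (y of seat_c in the frame of wash_rack between -0.14 and -0.1 m and y of cluster_gear in the frame of build_rack between 0.108 and 0.132 m)) and x of cluster_gear in the frame of build_rack between -0.012 and 0.012 m and z of cluster_gear in the frame of build_rack between 0.018 and 0.026 m and ((y of seat_d in the frame of wash_rack between 0.1 and 0.14 m and y of bearing in the frame of build_rack between -0.132 and -0.108 m) or (y of seat_d in the frame of wash_rack between 0.02 and 0.06 m and y of bearing in the frame of build_rack between -0.052 and -0.028 m) or (y of seat_d in the frame of wash_rack between -0.06 and -0.02 m and y of bearing in the frame of build_rack between 0.028 and 0.052 m) or (y of seat_d in the frame of wash_rack between -0.14 and -0.1 m and y of bearing in the frame of build_rack between 0.108 and 0.132 m)) and x of bearing in the frame of build_rack between -0.012 and 0.012 m and z of bearing in the frame of build_rack between 0.018 and 0.026 m); the robot touches nothing.
It also fails if it takes over 96 s, if anything falls off the work surface, if the arm or the gripper's body presses on something with over 40 N, if the wrist force passes 120 N, or if a joint passes its speed limit or range.

## Working session

There is one attempt and no reset: what is moved stays moved. The work goes in short steps, each a Python script; the robot and the scene stay as the last script left them, time stands still between calls to the robot, and variables do not carry over. Pictures are saved under pics/ and viewed, at most 14 in all, crops included, and the job is handed in when it is done.

```bash
ls; mkdir -p pics
python3 - <<'E'
from station import *
import cv2,numpy as np
for n in("top","scene"):
    cv2.imwrite(f"pics/{n}0.png",get_image(n)[:,:,::-1])
    c=get_calibration(n);print(n,np.round(c["K"],1).tolist(),np.round(c["R"],3).tolist(),np.round(c["t"]).tolist())
print(status.current_time(),status.current_eef_rot())
E
```

```text
pics
top [[620.6, 0.0, 324.8], [0.0, 620.6, 231.1], [0.0, 0.0, 1.0]] [[0.001, -1.0, -0.027], [-0.994, 0.002, -0.108], [0.108, 0.027, -0.994]] [-7.0, 589.0, 1097.0]
scene [[529.6, 0.0, 319.3], [0.0, 529.6, 242.9], [0.0, 0.0, 1.0]] [[-0.131, 0.991, 0.001], [0.87, 0.115, -0.479], [-0.475, -0.061, -0.878]] [83.0, -490.0, 1049.0]
0.1 [-7.15884065e-01 -3.05866286e+00  1.49627708e-03]
```

View pics/top0.png

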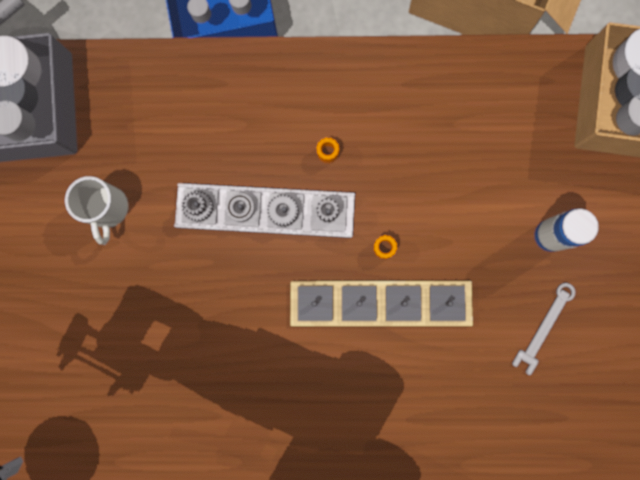

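View pics/scene0.png

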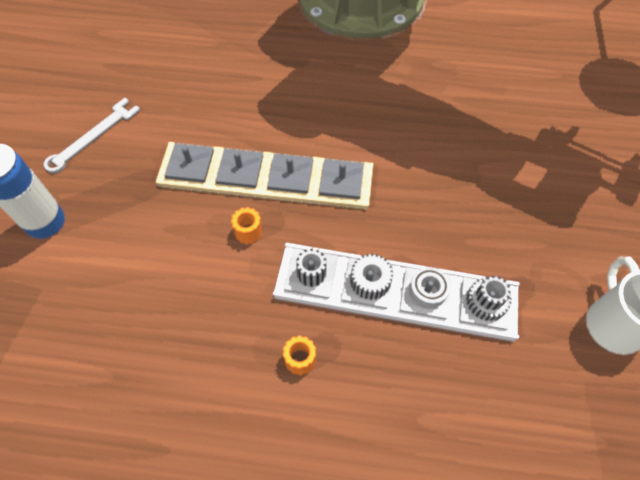

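Top view: the wash rack is silver, with (left to right) cluster gear (198,205), bearing (241,207), spur gear (284,210) and pinion (328,209). The build rack has empty dark plates at (316..448,303). The pinion could be confused with the orange rings at (328,149) and (386,247), which are excluded by colour. The grey toothed one at (328,209) is the target. Next I'll measure the rack poses and take a closer look.

```bash
cat > h.py <<'E'
from station import *
import cv2,numpy as np
from scipy.spatial.transform import Rotation as Ro
def ray(c,px,z):
    K,R,t=map(np.asarray,(c["K"],c["R"],c["t"]))
    d=R.T@np.linalg.solve(K,[px[0],px[1],1]); o=-R.T@t
    return (o+d*(z-o[2])/d[2])
def proj(c,X):
    p=np.asarray(c["K"])@(np.asarray(c["R"])@X+np.asarray(c["t"])); return p[:2]/p[2]
def ori(a):  # tool down, closing line at angle a in the xy plane
    y=np.array([np.cos(a),np.sin(a),0]);z=np.array([0,0,-1.])
    return Ro.from_matrix(np.c_[np.cross(y,z),y,z]).as_rotvec()
E
python3 - <<'E'
from h import *
im=cv2.imread("pics/top0.png");c=get_calibration("top")
hsv=cv2.cvtColor(im,cv2.COLOR_BGR2HSV);H,S,V=cv2.split(hsv)
roi=np.zeros(H.shape,np.uint8);roi[175:245,165:365]=1
m1=((S<60)&(V>90)).astype(np.uint8)*roi
roi[:]=0;roi[270:340,280:485]=1
m2=((((V>150)&(H>15)&(H<35))|((S<80)&(V<140)&(V>50)))).astype(np.uint8)*roi
for n,m,z in(("wash",m1,17),("build",m2,12)):
    m=cv2.morphologyEx(m,cv2.MORPH_OPEN,np.ones((3,3)))
    k=max(cv2.findContours(m,0,2)[0],key=cv2.contourArea)
    r=cv2.boxPoints(cv2.minAreaRect(k)); w=np.array([ray(c,p,z) for p in r])[:,:2]
    w=w[np.argsort(w[:,1])];ctr=w.mean(0);ax=w[2:].mean(0)-w[:2].mean(0)
    print(n,ctr.round(1),"len",np.linalg.norm(ax).round(1),"wid",np.linalg.norm(w[2]-w[3]).round(1),"yaw",np.arctan2(-ax[0],ax[1]).round(4))
a=0
q=kin.ik([480,150,300],ori(0.));print(q,kin.ik([480,150,300],ori(np.pi)))
E
```

```text
wash [630.7 106. ] len 333.2 wid 85.8 yaw -0.0604
build [ 458.1 -108.8] len 331.3 wid 81.9 yaw 0.0013
[ 2.30041367e-01  1.41095869e-01  1.52104535e+00 -4.44089210e-16
  1.47945143e+00  2.30041367e-01] None
```

Run:
```python
from h import *
import pickle
manip.move_to([590,106,260],ori(-.06))
c=get_calibration("wrist");im=get_image("wrist")[:,:,::-1];cv2.imwrite("pics/w1.png",im);pickle.dump(c,open("w1.pkl","wb"))
o=-np.asarray(c["R"]).T@c["t"];print(o.round(),np.round(c["R"],3).tolist(),np.round(c["K"],1).tolist())
for s in(120,40,-40,-120): print(proj(c,np.array([630.7+s*.0604,106+s*.998,22])).round())
print(status.current_time())
```

```text
[594. 183. 427.] [[0.998, -0.059, 0.001], [-0.058, -0.963, 0.263], [-0.015, -0.263, -0.965]] [[362.1, 0.0, 321.1], [0.0, 362.1, 239.5], [0.0, 0.0, 1.0]]
[360.  96.]
[358. 173.]
[356. 243.]
[354. 306.]
2.0333
```

View pics/w1.png

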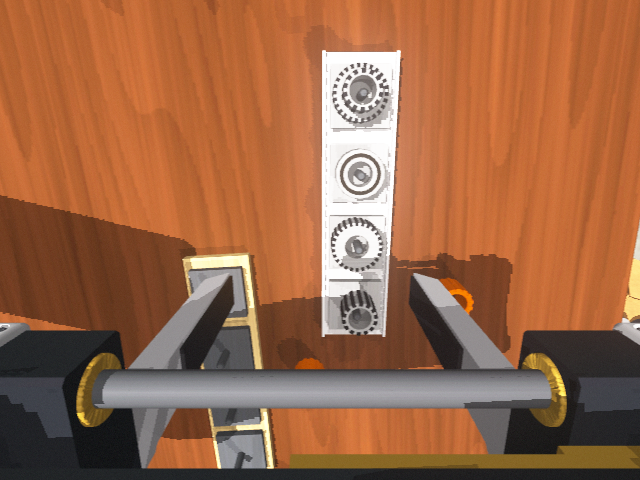

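Wrist view: the four parts lie on the rack as predicted: cluster (362,90), bearing (360,174), spur (357,243), pinion (360,318). The orange ring (455,297) is off the rack. One close crop will check the choice and the centres.

Run:
```python
from h import *
import pickle
c=pickle.load(open("w1.pkl","rb"));im=cv2.imread("pics/w1.png")
g=im.copy()
R={}
for n,s,z,r in(("cl",120,62,19),("be",40,46,26),("sp",-40,48,28),("pi",-120,58,20)):
    C=np.array([630.7+s*.0604,106+s*.998,z])
    th=np.linspace(0,6.28,40)
    for q in th:
        p=proj(c,C+[r*np.cos(q),r*np.sin(q),0]); g[int(p[1]+.5),int(p[0]+.5)]=(0,0,255)
    print(n,proj(c,C).round(1))
cv2.imwrite("pics/c1.png",cv2.resize(g[45:345,310:410],None,fx=2,fy=2,interpolation=0)) 
a=cv2.resize(g[45:205,310:410],None,fx=3.7,fy=3.7,interpolation=0);b=cv2.resize(g[195:355,310:410],None,fx=3.7,fy=3.7,interpolation=0)
cv2.imwrite("pics/c1.png",np.hstack([a,b]))
```

```text
cl [364.4  90.7]
be [360.1 175.1]
sp [358.1 249.3]
pi [357.  319.9]
```

View pics/c1.png

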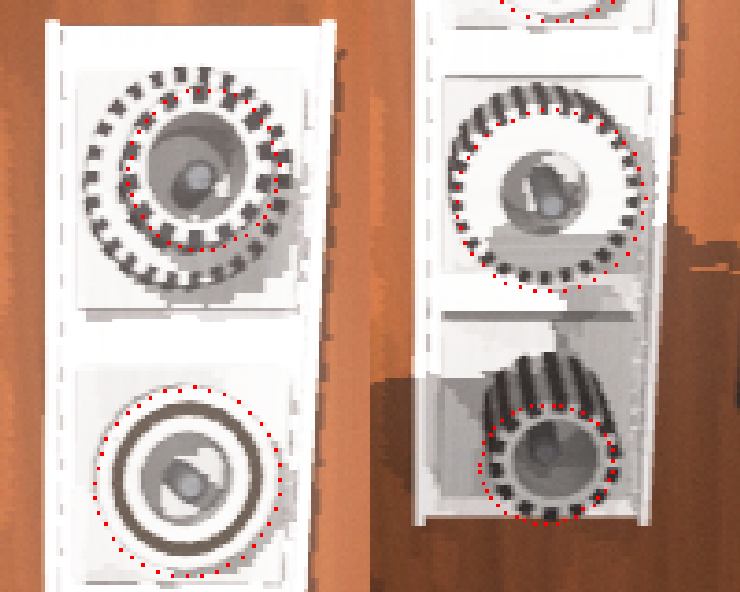

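Run:
```python
from h import *
import pickle
c=pickle.load(open("w1.pkl","rb"))
C=np.array([630.7,106])
for n,p,z in(("cl",(363.1,90.1),62),("be",(360.7,174.2),46),("sp",(356.9,247),48),("pi",(360.5,318.5),58)):
    X=ray(c,p,z)[:2]; d=X-C; y=-.0604; print(n,X.round(1),"rack",np.round([d[0]*np.cos(y)+d[1]*np.sin(y),-d[0]*np.sin(y)+d[1]*np.cos(y)],1))
manip.move_to([448,-130,260],ori(0))
c=get_calibration("wrist");im=get_image("wrist")[:,:,::-1].copy();pickle.dump(c,open("w2.pkl","wb"));cv2.imwrite("pics/w2.png",im)
for s in(120,40,-40,-120):
    B=np.array([458.1-s*.0013,-108.8+s,0])
    for z in (22,52):
        p=proj(c,B+[0,0,z]);print(s,z,p.round(1));cv2.circle(im,tuple(p.round().astype(int)),1,(0,0,255),-1)
    q=np.array([proj(c,B+[i*32,j*32,22]) for i,j in((1,1),(1,-1),(-1,-1),(-1,1))]).round().astype(int);cv2.polylines(im,[q],True,(0,0,255),1)
cv2.imwrite("pics/w2c.png",cv2.resize(im[20:360,240:440],None,fx=1.76,fy=1.76,interpolation=0));print(status.current_time())
```

```text
cl [636.8 226.3] rack [ -1.2 120.5]
be [633.8 146.9] rack [ 0.6 41. ]
sp [627.   68.7] rack [ -1.4 -37.4]
pi [627.4 -12.3] rack [   3.8 -118.3]
120 22 [329.7  76. ]
120 52 [330.4  70.5]
40 22 [329.3 155.4]
40 52 [330.  156.5]
-40 22 [329.  226.8]
-40 52 [329.7 233.2]
-120 22 [328.8 291.3]
-120 52 [329.3 301.9]
3.15
```

View pics/w2c.png

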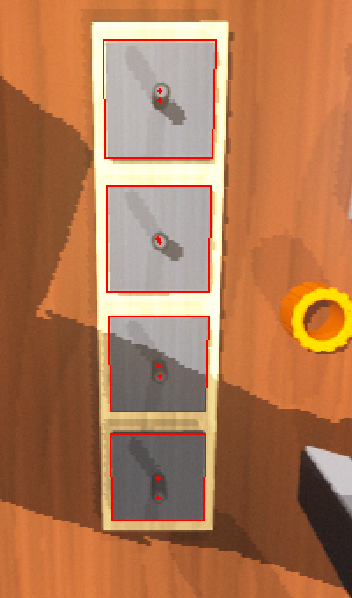

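The sizes and fit agree to within about 1 mm, so I'll start with the pinion.

```bash
cat >> h.py <<'E'
P={"cl":((636.8,226.3),-120,41,38),"be":((633.8,146.9),-40,25.5,52),"sp":((627,68.7),40,26,56),"pi":((627.4,-12.3),120,34,40)}
def mv(n):
    (x,y),s,tip,d=P[n]; z=tip+11; bx,by=458.1-s*.0013,-108.8+s; hi=z+65
    manip.move_to([x,y,hi],ori(-.06))
    manip.gripper_to(1.0)
    if manip.move_straight([x,y,z],feed=150,guard=20): raise SystemExit(f"hit {status.current_tcp_pos()}")
    manip.gripper_to(0.,40)
    print(n,"width",status.current_gripper_width()*94,"want",d)
    if abs(status.current_gripper_width()*94-d)>5: raise SystemExit("bad grip")
    manip.move_straight([x,y,hi],feed=180)
    manip.move_to([bx,by,hi],ori(0))
    print("carry width",status.current_gripper_width()*94,"F",np.round(status.current_ft_force(),1))
    g=manip.move_straight([bx,by,z+1],feed=110,guard=15)
    p=status.current_tcp_pos();print("down",g,np.round(p,1),"want z",z)
    if p[2]>z+4: raise SystemExit("jam")
    manip.gripper_to(min(1,(d+24)/94))
    manip.move_straight([bx,by,hi],feed=200)
    print("t",status.current_time())
E
python3 -c "
from h import *
mv('pi')
cv2.imwrite('pics/t1.png',get_image('scene')[:,:,::-1][100:380,120:540])"
```

```text
pi width 39.30430584381991 want 40
carry width 39.570141610027825 F [ 0.4  0.6 -1.8]
down True [457.4  11.1  44.4] want z 45
t 8.7583
```

View pics/t1.png

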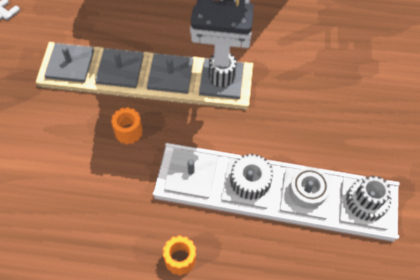

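The crop shows the pinion standing on the left build post at (222,72), and its seat on the wash rack is empty. Now the other three.

```bash
python3 -c "
from h import *
mv('sp');mv('be');mv('cl')
import pickle
manip.move_to([448,-130,260],ori(0))
c=get_calibration('wrist');im=get_image('wrist')[:,:,::-1].copy()
for s,z,r in((120,58,20),(40,48,28),(-40,46,26),(-120,62,19)):
    for q in np.linspace(0,6.28,40):
        p=proj(c,np.array([458.1-s*.0013+r*np.cos(q),-108.8+s+r*np.sin(q),z]));im[int(p[1]+.5),int(p[0]+.5)]=(0,0,255)
cv2.imwrite('pics/w3.png',cv2.resize(im[20:360,240:440],None,fx=1.76,fy=1.76,interpolation=0))
cv2.imwrite('pics/t2.png',get_image('scene')[:,:,::-1][100:380,120:540])"
```

```text
sp width 56.24699414178469 want 56
carry width 55.75024682802573 F [ 0.7 -0.  -3.3]
down True [457.5 -68.2  36.4] want z 37
t 14.525
be width 51.728650369745125 want 52
carry width 51.5884188965794 F [-0.7  0.8 -1.5]
down True [ 457.6 -148.1   36. ] want z 36.5
t 20.8667
cl width 37.45397773517472 want 38
carry width 37.17252547303632 F [-0.1  0.5 -2.9]
down True [ 457.7 -228.1   51.3] want z 52
t 28.375
```

View pics/w3.png

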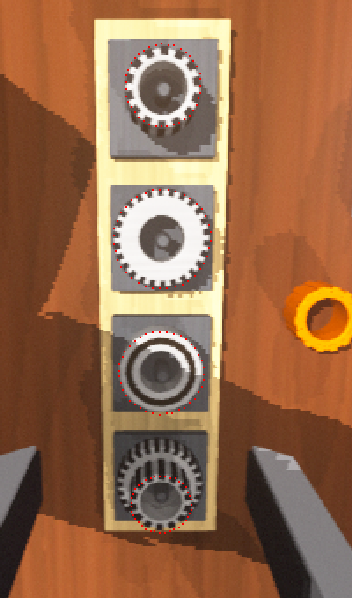

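View pics/t2.png

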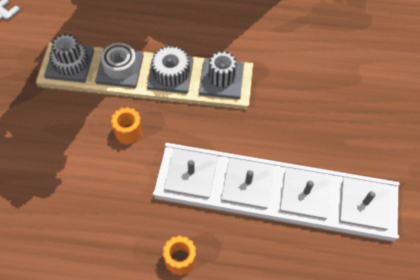

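All four parts sit flat and centred: their outlines match the predicted circles to within about 2 mm. The wash rack is empty and the robot is clear.

```bash
python3 -c "
from station import *
print(job.job_done())"
```

```text
the job is handed in; nothing more can be done
None
```

All four parts are on the build rack in reverse order (from the left: pinion, spur gear, bearing, cluster gear), each flat on its seat with the post through its bore, and the job was handed in at about 30 s of the 96 s limit; the hand-in returned no verdict.

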